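# Press a light-bar lens home in a moulded bezel

## Robot

A 7-joint arm with a two-finger parallel gripper is mounted at the origin on the work surface. World frame = base frame: x ahead of the robot, y to its left, z up, the work surface at z = 0. Lengths are in mm, angles in rad, forces in N, time in s.
With the tool pointing down it reaches from about 400 to 925 mm from the base axis. Payload 4.1 kg.
Tool frame: the origin (TCP) lies midway between the tips of the shut fingers; the grasp point (between the pads) lies 19 mm behind it; x points along the fingers, y is the direction in which the jaws open and shut, and the axes are right-handed (so a half turn about x gives the same grasp; the last joint's range is limited). The gripper opens to 85 mm and grips with 20 to 120 N. Pads are 22 mm wide; open, the fingers measure 114 mm over their backs; the gripper's body (76 mm by 85 mm) begins 54 mm behind the grasp point. The pads swing forward as they close: fully open they stand 13 mm farther back than shut.
Start: joints at [-1.21, 0.398, 0.045, 1.537, -0.019, 1.207, -0.051], TCP at [288.435, 582.536, 231.347] pointing down, gripper open.
Joint ranges: [-2.82, 2.82], [-0.49, 2.23], [-1.37, 1.46], [0, 2.46], [-1.36, 4.5], [0.23, 2], [-2.94, 2.94]. Speed limits (rad/s): [2.57, 2.57, 3.14, 3.14, 3.14, 3.14, 3.14].

## Interface

Orientations are given as a unit quaternion [x, y, z, w].
In Python, from cell import manip, eoat, solver, optics, ticket, readout gives the robot as it stands. Calls block until the motion is done:
- manip.move_pose(position, orientation): joint-space move of the TCP to a pose.
- manip.line_to(position, rotation=None, v=150, contact_N=None): straight line of the TCP; rotation=None keeps the orientation; v is the mean speed in mm/s. With contact_N (N) it stops when the force on the tool has changed by that much, and returns True; else False.
- manip.move_joints(angles): joint-space move.
- eoat.open_jaws() and eoat.grab(force=None): open the fingers fully, or close them until they stop; force is the grip in N (None keeps the last).
- manip.pause(seconds).
- solver.inverse_kinematics(position, orientation): joint angles nearest the present ones, or None.
- optics.grab_frame(name): name is "scene" or "top"; returns a dict with "frame" (420x560x3 uint8, red, green, blue), "camera_matrix" (3x3 intrinsics, pixels), "distortion" ([k1, k2, p1, p2, k3] as OpenCV has them; the pictures are not rectified), "rvec" (rotation vector, rad) and "tvec" (3), from world to camera coordinates, as OpenCV has them. Camera axes: x right, y down, z forward; pixel columns grow to the right and rows downward; lengths in mm; the calibration is good to about 2 mm. A picture is of the moment at which its call begins. There is no depth.
A pose or a line that the arm cannot do raises manip.PlanningError and nothing moves.
- ticket.close_job(): hands the job in, once; it reports no verdict.
Readings, each from a call of its own:
- readout.current_clock(): time.
- readout.current_joint_positions(): joint angles.
- readout.current_qvel(): joint speeds.
- readout.current_joint_torque(): joint torques, N m.
- readout.current_tool_pos(): TCP position.
- readout.current_eef_rot(): TCP orientation.
- readout.current_contact_force(): force on the tool from outside, world axes, zero at the start.
- readout.current_wrist_torque(): the same for the moment, N m.
- readout.current_finger_gap(): finger opening in mm.
Only numpy, scipy, OpenCV 4.12 (cv2) and the standard library are available. Lean on these libraries where they do the work, as an engineer would, in place of code of your own. Each camera call takes 0.05 s, during which the arm holds its last target.

## Task

The blue light-bar lens is standing proud on its snap legs in the slot of the white bezel. Seat it as an assembler does: touch down at one end of the lens (either one) and run the fingertips along it to the other end, lightly pressing all the way, so that the whole lens goes down fully home on its seal, then take the fingers away. Press gently, the lens is brittle; do not lift or pick it up, and leave the tub, the side cutters and the deburring tool where they are.

Things in the scene. Friction and masses are not known exactly. Their poses are not given: they have to be found in the camera images.
- bezel: White moulded instrument bezel, 190 x 300 mm, face up in a low grey assembly nest (232 x 342 mm, 12 mm thick), all fixed to the bench. Origin: centre of the nest's underside, on the bench; z up, y along the long side. Its flat face is 50 mm above the bench, with a big window, two small ones and, 62 mm from the centre towards -x, a slot 26 x 224 mm along y for the lens.
- lens: Blue plastic light-bar lens, a bar 24 (x) x 220 (y, long axis) x 16 mm (z), 50 g, loose in the slot; origin: centre of its underside. It rests on snap legs under each end, its top 60 mm above the bench (10 mm proud of the face). About 6 N on an end pushes that end's legs down, where they stay; the other end stays up. Brittle: it bears some 35 N.
- lens_left (a point): Point on the lens's top surface, on its long centre line, 100 mm from the middle towards the lens's +y end (10 mm short of that end).
- lens_mid (a point): Middle of the lens's top surface. Fully home, the top is 54 mm above the bench (4 mm proud of the face, 6 mm lower than at first); there a rubber seal pad under each end begins to push back, 4 N for each further mm on a pad.
- lens_right (a point): Point on the lens's top surface, on its long centre line, 100 mm from the middle towards the lens's -y end (10 mm short of that end).
- tub: Bystander: open clear plastic tub, 90 mm across the rim, 75 mm high, standing beside the nest. Origin: centre of its underside.
- cutters: Bystander: side cutters with green handles, about 115 mm long, lying flat, 11 mm thick. Origin: under the pivot; jaws towards its +x.
- deburrer: Bystander: deburring tool, black square handle 95 x 13 x 13 mm with a thin hooked steel blade towards its +x, lying flat. Origin: on the bench, 30 mm from the handle's middle towards the blade.
Mind the look-alikes: they are no part of the job. What is meant by the lens is not green, and is the smaller of those in its own colour.

How it is judged (in metres and radians):
On the way, in this order (a step that is already met when the one before it is completed fails the run):
1. the fingertips touch the lens at one of its ends (last 35 mm) (contact force between the fingers and lens above 0.2 N and (y of the grasp point in the frame of lens above 0.075 m or y of the grasp point in the frame of lens below -0.075 m)), for 0.02 s.
2. still in contact, they pass a quarter of the way (30 to 62 mm from the middle) (contact force between the fingers and lens above 0.2 N and (y of the grasp point in the frame of lens between 0.03 and 0.062 m or y of the grasp point in the frame of lens between -0.062 and -0.03 m)), for 0.02 s.
3. in contact, they pass the middle (within 16 mm) (contact force between the fingers and lens above 0.2 N and y of the grasp point in the frame of lens between -0.016 and 0.016 m), for 0.02 s.
4. in contact, they pass three quarters of the way (30 to 62 mm from the middle) (all of step 2), for 0.02 s.
5. the fingertips touch the lens at an end again (last 35 mm), with both of its ends down within 2.5 mm of home (all of step 1 and z of each of lens_left, lens_right in the frame of bezel below 0.0565 m), for 0.02 s.
At the end, for the whole second after the job is handed in: The fingertips have run along the lens in contact from one end to the other, and both ends of the lens are home: its top is 54 mm above the bench (at most 2 mm higher, 3 mm lower) at each end, at rest in the slot; tub, cutters and deburring tool within 30 mm of where they were (z of lens_left in the frame of bezel between 0.051 and 0.056 m and z of lens_right in the frame of bezel between 0.051 and 0.056 m and angle between lens's own z axis and vertical below 0.08 rad and linear speed of lens below 0.01 m/s and distance of each of tub, cutters, deburrer from where it was at the start of the episode below 0.03 m); the robot touches nothing.
It fails at once if the lens is pressed with more than 35 N (contact force between the fingers and lens above 35 N).
It fails at once if the lens is lifted: its middle rises more than 10 mm above where it stood (z of lens_mid in the frame of bezel above 0.07 m).
It fails at once if a bystander is moved by more than 30 mm (distance of any of tub, cutters, deburrer from where it was at the start of the episode above 0.03 m).
It also fails if it takes over 38 s, if anything falls off the work surface, if the arm or the gripper's body presses on something with over 40 N, if the wrist force passes 120 N, or if a joint passes its speed limit or range.

## Working session

There is one attempt and no reset: what is moved stays moved. The work goes in short steps, each a Python script; the robot and the scene stay as the last script left them, time stands still between calls to the robot, and variables do not carry over. Pictures are saved under pics/ and viewed, and the job is handed in when it is done.

```bash
mkdir -p pics; ls; python3 - <<'E'
from cell import optics,readout
import cv2
for n in("scene","top"):
    d=optics.grab_frame(n);cv2.imwrite(f"pics/{n}0.png",d["frame"][:,:,::-1])
    import pickle;d=dict(d);pickle.dump(d,open(f"{n}0.pkl","wb"));print(n,d["camera_matrix"],d["distortion"],d["rvec"],d["tvec"])
print(readout.current_clock(),readout.current_tool_pos(),readout.current_eef_rot(),readout.current_contact_force(),readout.current_finger_gap())
E
```

```text
pics
scene [[483.22334675   0.         279.15373266]
 [  0.         483.22334675 206.28364161]
 [  0.           0.           1.        ]] [-0.11457559  0.          0.          0.          0.        ] [ 1.10818065  2.37902679 -0.99426963] [ 346.90425384 -213.78847319 1576.15163133]
top [[442.74648106   0.         283.12805978]
 [  0.         442.74648106 211.96386244]
 [  0.           0.           1.        ]] [-0.12943476  0.          0.          0.          0.        ] [ 2.16726398 -2.17713765  0.12632709] [ -20.9843362   504.85333485 1135.66907502]
0.1 [288.16715309 582.012427   230.36984713] [ 0.16047351  0.68861127 -0.16169622  0.68841637] [ 0.19106437 -0.57581037 -0.41458377] 85.17081644749042
```

View pics/scene0.png

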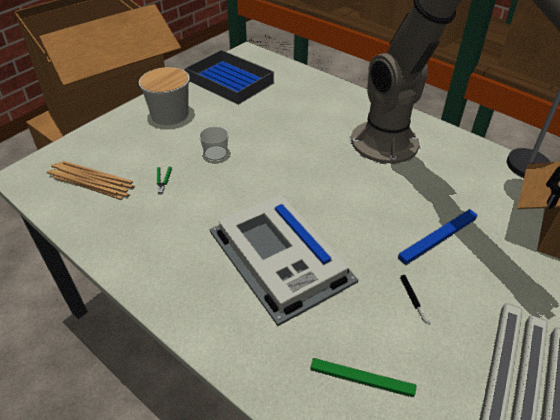

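View pics/top0.png

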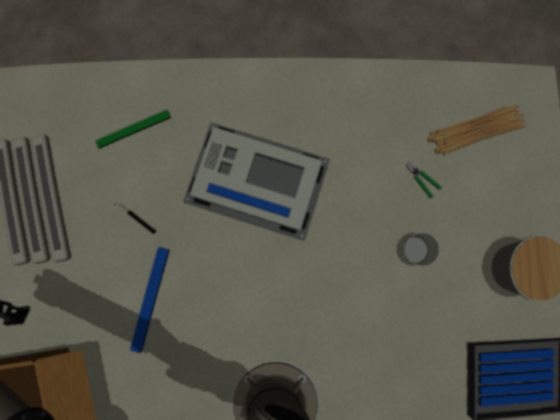

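Scene view: the lens lies in the bezel slot, from about (279,208) to (326,260). Top view: from (209,187) to (290,213). The longer loose blue bar (top view 165,250 to 137,350) and the green bar are decoys.

```bash
cat > h.py <<'E'
import numpy as np,cv2,pickle
def ray(d,px):
    u=cv2.undistortPoints(np.array(px,float).reshape(-1,1,2),d["camera_matrix"],np.array(d["distortion"])).reshape(-1,2)
    R=cv2.Rodrigues(np.array(d["rvec"],float))[0];t=np.array(d["tvec"],float).ravel()
    return -R.T@t,np.c_[u,np.ones(len(u))]@R
def onz(d,px,z):
    c,r=ray(d,px);return c+r*((z-c[2])/r[:,2])[:,None]
def tri(d1,p1,d2,p2):
    c1,r1=ray(d1,[p1]);c2,r2=ray(d2,[p2]);a=r1[0]/np.linalg.norm(r1);b=r2[0]/np.linalg.norm(r2)
    s=np.linalg.lstsq(np.c_[a,-b],c2-c1,rcond=None)[0]
    q1=c1+s[0]*a;q2=c2+s[1]*b;return (q1+q2)/2,np.linalg.norm(q1-q2)
def proj(d,P):
    return cv2.projectPoints(np.array(P,float).reshape(-1,1,3),np.array(d["rvec"],float),np.array(d["tvec"],float),d["camera_matrix"],np.array(d["distortion"]))[0].reshape(-1,2)
def blue(d,roi):
    f=d["frame"];h=cv2.cvtColor(f,cv2.COLOR_RGB2HSV);m=cv2.inRange(h,(105,110,40),(130,255,255))
    k=np.zeros_like(m);x0,y0,x1,y1=roi;k[y0:y1,x0:x1]=m[y0:y1,x0:x1]
    c=max(cv2.findContours(k,cv2.RETR_EXTERNAL,cv2.CHAIN_APPROX_NONE)[0],key=cv2.contourArea);return c.reshape(-1,2),k
E
python3 - <<'E'
from h import *
T=pickle.load(open("top0.pkl","rb"));S=pickle.load(open("scene0.pkl","rb"))
print("tcp px",proj(T,[[288,582,230]]),proj(S,[[288,582,230]]))
for n,d,roi in(("top",T,(195,170,305,230)),("scene",S,(265,195,345,270))):
    c,_=blue(d,roi);print(n,cv2.contourArea(c),c.min(0),c.max(0),cv2.boxPoints(cv2.minAreaRect(c)).tolist())
    w=onz(d,c,60)[:,:2].astype(np.float32);r=cv2.minAreaRect(w);print(r)
    f=d["frame"];x0,y0,x1,y1=roi
    cv2.imwrite(f"pics/{n}_crop.png",cv2.resize(f[y0:y1,x0:x1,::-1],None,fx=7,fy=7,interpolation=cv2.INTER_NEAREST))
E
```

```text
tcp px [[ 13.9641658  299.83794145]] [[563.48201979 224.6620998 ]]
top 629.0 [207 184] [289 215] [[206.70486450195312, 190.93080139160156], [209.28378295898438, 182.7972869873047], [289.5551452636719, 208.2491912841797], [286.9762268066406, 216.38270568847656]]
((533.5506591796875, 66.9601821899414), (216.42221069335938, 21.904460906982422), 72.11536407470703)
scene 647.0 [275 204] [330 263] [[273.4862060546875, 208.24925231933594], [280.73541259765625, 201.7631072998047], [331.1861572265625, 258.1492919921875], [323.93695068359375, 264.63543701171875]]
((540.3994750976562, 70.39527893066406), (223.804931640625, 26.966840744018555), 72.1868667602539)
```

View pics/scene_crop.png

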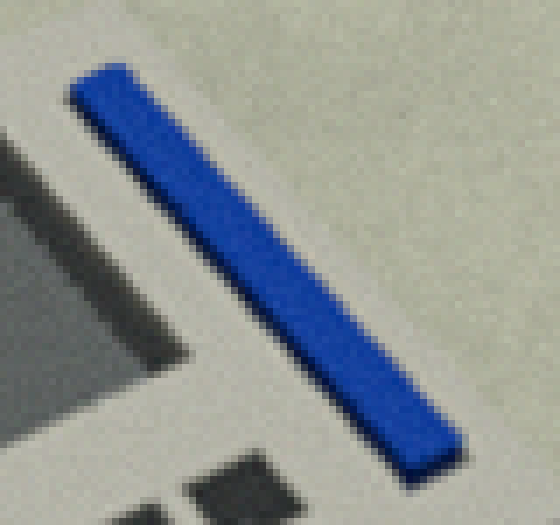

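View pics/top_crop.png

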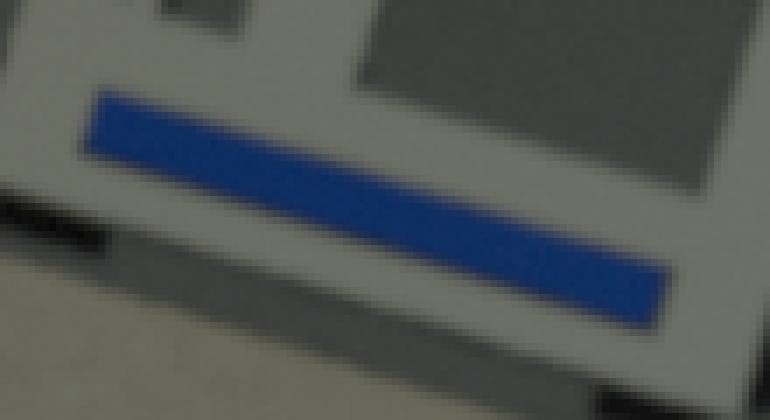

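```bash
python3 - <<'E'
from h import *
T=pickle.load(open("top0.pkl","rb"));S=pickle.load(open("scene0.pkl","rb"))
def face(d,roi,thr):
    f=d["frame"];x0,y0,x1,y1=roi;b=f[:,:,2].astype(int);r=f[:,:,0].astype(int)
    m=np.zeros(b.shape,np.uint8);s=(b-r)[y0:y1,x0:x1];m[y0:y1,x0:x1]=(s>thr)*255
    print("max b-r",s.max())
    c=max(cv2.findContours(m,cv2.RETR_EXTERNAL,cv2.CHAIN_APPROX_NONE)[0],key=cv2.contourArea).reshape(-1,2)
    M=cv2.moments(m,True);return c,(M["m10"]/M["m00"],M["m01"]/M["m00"]),M["m00"]
ct,mt,at=face(T,(195,170,305,230),40);cs,ms,as_=face(S,(265,195,345,270),85)
print(mt,at,ms,as_);print("centroid tri",tri(T,mt,S,ms))
for d,c,m in((T,ct,mt),(S,cs,ms)):
    print(onz(d,[m],60)); r=cv2.minAreaRect(onz(d,c,60)[:,:2].astype(np.float32));print(r)
# end midpoints: outer 10% centroid
    w=onz(d,c,60);ax=np.array([np.cos(np.radians(r[2])),np.sin(np.radians(r[2]))])
e={}
for k,d,c in(("T",T,ct),("S",S,cs)):
    r=cv2.boxPoints(cv2.minAreaRect(c.astype(np.float32)))
    # corners -> end midpoints
    o=sorted([tuple((r[i]+r[(i+1)%4])/2) for i in range(4)],key=lambda q:-np.hypot(*(np.array(q)-r.mean(0))))[:2]
    o=sorted(o,key=lambda q:q[0]);e[k]=o
print(e)
for i in(0,1):
  for j in(0,1):print(i,j,tri(T,e["T"][i],S,e["S"][j]))
E
```

```text
max b-r 88
max b-r 148
(248.26330935251798, 199.5136690647482) 695.0 (302.89590443686006, 233.0836177474403) 586.0
centroid tri (array([533.81775143,  68.64563165,  49.33712231]), np.float64(4.380461552775749))
[[533.61468142  66.10678149  60.        ]]
((533.84130859375, 66.86640167236328), (216.42221069335938, 21.29375648498535), 72.11536407470703)
[[540.58822133  76.12083115  60.        ]]
((538.1552734375, 68.47093963623047), (216.78652954101562, 22.708528518676758), 72.205078125)
{'T': [(np.float32(208.0529), np.float32(186.83249)), (np.float32(288.31235), np.float32(212.17758))], 'S': [(np.float32(277.5724), np.float32(205.47964)), (np.float32(327.02942), np.float32(259.88235))]}
0 0 (array([580.89467456, 102.53055499, 204.04510133]), np.float64(115.95777337874046))
0 1 (array([567.85729243, 170.57473305,  55.00560341]), np.float64(0.14578150218058544))
1 0 (array([501.80783171, -37.18974362,  55.31850968]), np.float64(2.3294238178195923))
1 1 (array([ 483.47263501,   30.38526907, -106.19548788]), np.float64(156.41883433657657))
```

The two views put the lens middle at about (536, 67.5) mm, with its long axis at 72.1° from world x. Triangulated top height is about 55 mm. The text says 60, which one pixel of error (about 2.5 mm) could explain, so I'll find the top by touch. Next I plan the poses.

```bash
cat >> h.py <<'E'
from scipy.spatial.transform import Rotation as Ro
A=np.radians(72.15);U=np.array([np.cos(A),np.sin(A),0]);C=np.array([536,67.5,0.])
def quat(sgn,across=True):
    x=np.array([0,0,-1.]);y=sgn*(np.array([-U[1],U[0],0]) if across else U);return Ro.from_matrix(np.c_[x,y,np.cross(x,y)]).as_quat()
def P(s,z):
    p=C+s*U;p[2]=z;return p
E
python3 - <<'E'
from h import *
from cell import solver,readout
print(Ro.from_quat(readout.current_eef_rot()).as_matrix().round(2))
for ac in(True,False):
  for s in(1,-1):
    q=quat(s,ac)
    for a in(93,0,-95):
        j=solver.inverse_kinematics(P(a,80),q);print(ac,s,a,None if j is None else np.round(j,2))
E
```

```text
[[-0.    0.44  0.9 ]
 [-0.    0.9  -0.44]
 [-1.   -0.    0.  ]]
True 1 93 [-0.32  0.44 -0.03  1.84  0.01  0.86  2.48]
True 1 0 [-0.27  0.37  0.08  1.95 -0.04  0.82  2.66]
True 1 -95 [-0.25  0.33  0.25  2.03 -0.11  0.79  2.9 ]
True -1 93 [-0.76  0.5   0.55  1.85 -0.33  0.88 -0.36]
True -1 0 [-0.66  0.43  0.57  1.96 -0.31  0.83 -0.23]
True -1 -95 [-0.56  0.39  0.64  2.04 -0.32  0.81 -0.05]
False 1 93 [-0.56  0.46  0.28  1.85 -0.16  0.86  1.06]
False 1 0 [-0.51  0.4   0.38  1.96 -0.2   0.82  1.23]
False 1 -95 [-0.45  0.36  0.5   2.04 -0.24  0.8   1.44]
False -1 93 [-0.87  0.54  0.69  1.86 -0.44  0.9  -1.85]
False -1 0 [-0.79  0.48  0.74  1.97 -0.42  0.86 -1.7 ]
False -1 -95 [-0.73  0.46  0.86  2.04 -0.47  0.84 -1.48]
```

```bash
python3 - <<'E'
from h import *
from cell import manip,eoat,readout,optics
eoat.grab(20)
manip.move_pose(P(93,100),quat(-1))
manip.pause(.2)
print(readout.current_clock(),readout.current_tool_pos(),P(93,100),readout.current_finger_gap())
for i in range(3): print(np.round(readout.current_contact_force(),2)); manip.pause(.05)
for n in("scene","top"):
    d=optics.grab_frame(n);f=d["frame"];print(n,proj(d,[readout.current_tool_pos()]),proj(d,[P(110,60),P(-110,60)]))
    x,y=proj(d,[P(40,60)])[0].astype(int);cv2.imwrite(f"pics/{n}1.png",cv2.resize(f[max(0,y-60):y+60,x-70:x+70,::-1],None,fx=5,fy=5))
    print(x-70,y-60)
E
```

```text
2.9667 [564.42935197 157.14061442 100.09374679] [564.50692526 156.02319025 100.        ] 0.05480715482134804
[-0.19  0.44 -0.05]
[-0.45 -0.79 -0.22]
[ 0.12 -1.   -0.36]
scene [[324.42497455 243.68820836]] [[327.32022487 259.3586147 ]
 [277.89892052 204.35554103]]
240 180
top [[210.98387466 185.18681803]] [[207.15255791 185.79308438]
 [288.72809756 211.53326551]]
162 133
```

View pics/scene1.png

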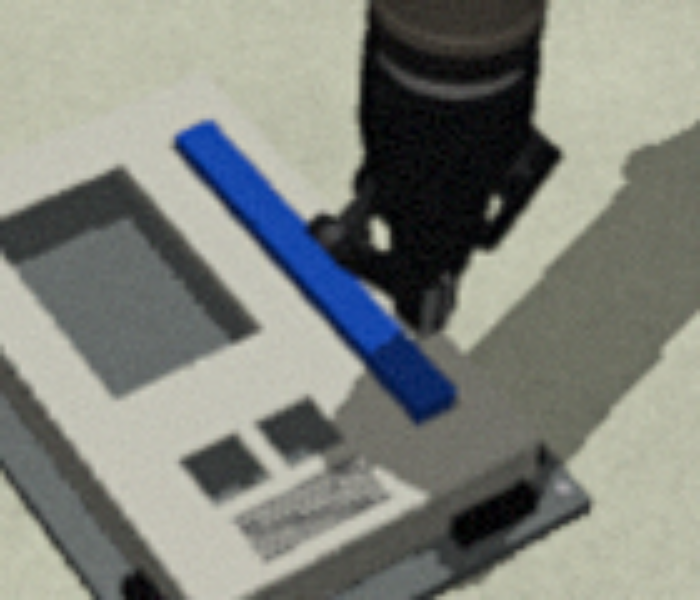

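View pics/top1.png

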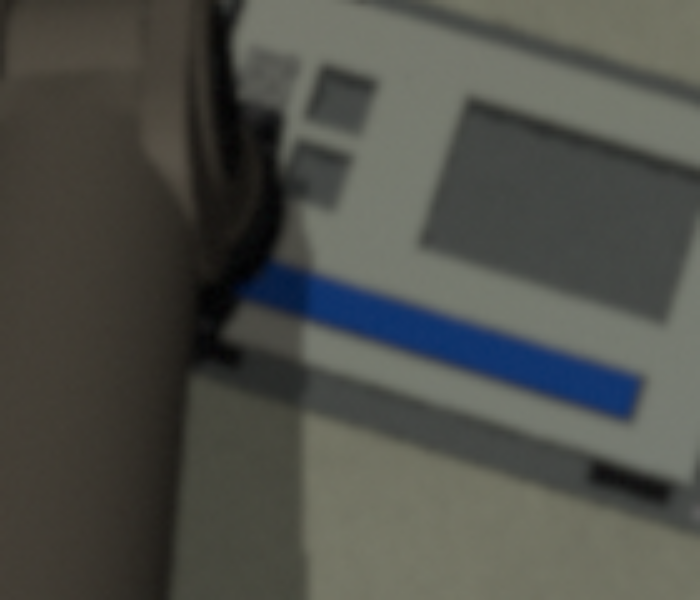

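Scene view: the fingertips, at about (325,246), hang over the near lens end and match the projection. The lens ends also match. Now touch down gently.

```bash
python3 - <<'E'
from h import *
from cell import manip,eoat,readout
manip.line_to(P(93,70),v=60);manip.pause(.1)
f0=np.mean([readout.current_contact_force() for _ in range(4)],0)
r=manip.line_to(P(93,54),v=10,contact_N=3)
print(r,readout.current_clock(),readout.current_tool_pos().round(2) if hasattr(readout.current_tool_pos(),'round') else readout.current_tool_pos())
for i in range(4): print(np.round(np.array(readout.current_contact_force())-f0,2),np.round(readout.current_tool_pos(),2)); manip.pause(.1)
E
```

```text
True 4.975 [564.48 156.08  59.76]
[0.48 0.59 2.68] [564.48 156.08  59.76]
[-0.09  0.92  2.7 ] [564.46 156.04  59.76]
[0.75 0.48 4.4 ] [564.45 156.06  59.73]
[1.14 0.76 5.09] [564.45 156.07  59.73]
```

Touched down at z = 59.75, so the lens top is at about 60 mm as described. Now press this end home in small steps while watching the force.

```bash
python3 - <<'E'
from h import *
from cell import manip,readout
for z in(58,56.5,55.2,54.2,53.5):
    manip.line_to(P(93,z),v=15);manip.pause(.1)
    f=np.mean([readout.current_contact_force() for _ in range(3)],0);print(z,np.round(f,2),np.round(readout.current_tool_pos(),2),readout.current_clock())
    if f[2]>20: print("stop");break
E
```

```text
58 [-0.15  0.02  5.21] [564.55 156.16  58.2 ] 5.725
56.5 [0.42 1.04 5.48] [564.58 156.28  56.67] 6.075
55.2 [0.32 1.34 4.69] [564.62 156.37  55.36] 6.425
54.2 [-0.6   1.45  4.78] [564.63 156.45  54.41] 6.775
53.5 [-0.63  0.88  6.83] [564.72 156.45  53.97] 7.125
```

```bash
python3 - <<'E'
from h import *
from cell import manip,readout
z=53.2
for s in range(83,-98,-10):
    manip.line_to(P(s,z),v=30)
    f=np.mean([readout.current_contact_force() for _ in range(3)],0);p=np.array(readout.current_tool_pos())
    print(s,round(z,2),np.round(f,1),np.round(p[2],2),"s=%.1f"%((p-C)@U),round(readout.current_clock(),2))
    if f[2]>18: z+=.5
    elif f[2]<4: z-=.3
    if f[2]>26: print("stop");break
E
```

```text
83 53.2 [0.1 3.  7.7] 54.24 s=85.4 7.61
73 53.2 [-0.4  3.2  7.5] 54.54 s=75.9 8.09
63 53.2 [1.1 4.5 9.8] 54.81 s=66.5 8.57
53 53.2 [ 1.   5.3 10.9] 55.13 s=57.1 9.06
43 53.2 [ 1.1  5.6 11.5] 55.4 s=47.6 9.54
33 53.2 [ 1.2  6.9 12.8] 55.7 s=38.1 10.03
23 53.2 [ 2.1  6.9 14.1] 56.0 s=28.6 10.51
13 53.2 [ 2.6  7.6 15.4] 56.28 s=19.2 10.99
3 53.2 [ 3.2  8.8 17.2] 56.55 s=9.6 11.47
-7 53.2 [ 1.8  9.1 17.6] 56.82 s=0.1 11.96
-17 53.2 [ 2.6  8.7 18.4] 56.86 s=-10.1 12.44
-27 53.7 [ 3.   6.7 16.1] 57.07 s=-20.9 12.93
-37 53.7 [ 3.   7.8 15.7] 56.72 s=-31.4 13.41
-47 53.7 [ 2.2  7.3 14.7] 56.42 s=-42.0 13.89
-57 53.7 [ 2.   4.9 13.1] 56.11 s=-52.4 14.38
-67 53.7 [ 2.1  5.1 11.4] 55.72 s=-63.0 14.86
-77 53.7 [ 2.4  4.8 10.8] 55.41 s=-73.4 15.34
-87 53.7 [2.1 5.1 9.4] 55.17 s=-83.8 15.82
-97 53.7 [1.7 5.2 9.2] 54.97 s=-94.2 16.31
```

The far end is reached in continuous contact, with a peak of about 20 N. Press this end the last millimetre home.

```bash
python3 - <<'E'
from h import *
from cell import manip,readout
for z in(53.2,52.6,52.0):
    manip.line_to(P(-94,z),v=15);manip.pause(.2)
    f=np.mean([readout.current_contact_force() for _ in range(3)],0);p=np.array(readout.current_tool_pos())
    print(z,np.round(f,1),np.round(p,2),"s=%.1f"%((p-C)@U),round(readout.current_clock(),2))
    if p[2]<53.9 or f[2]>18: break
E
```

```text
53.2 [0.9 0.6 6.7] [508.75 -22.57  53.91] s=-94.1 16.86
52.6 [ 1.9 -1.7  6.1] [508.73 -22.61  53.38] s=-94.1 17.31
```

Retreat straight up, then clear the view and measure the lens height.

```bash
python3 - <<'E'
from h import *
from cell import manip,readout,optics
manip.line_to(P(-94,130),v=80)
manip.move_joints([-1.21,.398,.045,1.537,-.019,1.207,-.051]);manip.pause(.2)
print(readout.current_clock(),np.round(readout.current_contact_force(),2))
D={}
for n in("scene","top"):
    d=optics.grab_frame(n);D[n]=d;pickle.dump(dict(d),open(n+"2.pkl","wb"));f=d["frame"]
    cv2.imwrite(f"pics/{n}2.png",f[:,:,::-1])
    x,y=proj(d,[P(0,60)])[0].astype(int);cv2.imwrite(f"pics/{n}2c.png",cv2.resize(f[y-50:y+50,x-60:x+60,::-1],None,fx=6,fy=6))
def ends(d,roi,thr):
    f=d["frame"].astype(int);x0,y0,x1,y1=roi;m=np.zeros(f.shape[:2],np.uint8)
    m[y0:y1,x0:x1]=((f[:,:,2]-f[:,:,0])[y0:y1,x0:x1]>thr)*255
    c=max(cv2.findContours(m,cv2.RETR_EXTERNAL,cv2.CHAIN_APPROX_NONE)[0],key=cv2.contourArea)
    r=cv2.boxPoints(cv2.minAreaRect(c));o=sorted([(r[i]+r[(i+1)%4])/2 for i in range(4)],key=lambda q:-np.linalg.norm(q-r.mean(0)))[:2]
    return sorted(o,key=lambda q:q[0])
for k in("0","2"):
    T=pickle.load(open(f"top{k}.pkl","rb"));S=pickle.load(open(f"scene{k}.pkl","rb"))
    t=ends(T,(195,170,305,230),40);s=ends(S,(265,195,345,270),85)
    print(k,tri(T,t[0],S,s[1]),tri(T,t[1],S,s[0]),"px",t,s)
for n in("scene","top"):
    a=pickle.load(open(n+"0.pkl","rb"))["frame"].astype(int);b=D[n]["frame"].astype(int)
    m=(abs(a-b).max(2)>40).astype(np.uint8);k=cv2.connectedComponentsWithStats(m)
    print(n,[r.tolist() for r in k[2][1:] if r[4]>8])
E
```

```text
20.9417 [-0.07 -0.03 -0.11]
0 (array([567.85729243, 170.57473305,  55.00560341]), np.float64(0.14578150218058544)) (array([501.80783171, -37.18974362,  55.31850968]), np.float64(2.3294238178195923)) px [array([208.0529 , 186.83249], dtype=float32), array([288.31235, 212.17758], dtype=float32)] [array([277.5724 , 205.47964], dtype=float32), array([327.02942, 259.88235], dtype=float32)]
2 (array([567.80849001, 169.48795798,  48.91236919]), np.float64(0.2535877595707109)) (array([500.35116898, -38.24279208,  53.34897086]), np.float64(2.1049718171428924)) px [array([208.9027 , 187.18578], dtype=float32), array([288.74484, 212.79552], dtype=float32)] [array([277.66025, 205.54308], dtype=float32), array([326.5588, 261.2647], dtype=float32)]
scene [[546, 166, 14, 42, 316], [557, 181, 3, 6, 11], [275, 204, 56, 55, 166], [276, 209, 18, 20, 28], [294, 230, 30, 33, 61], [545, 312, 10, 7, 39]]
top [[0, 293, 18, 13, 142], [3, 305, 5, 5, 19], [0, 306, 30, 20, 306]]
```

View pics/scene2.png

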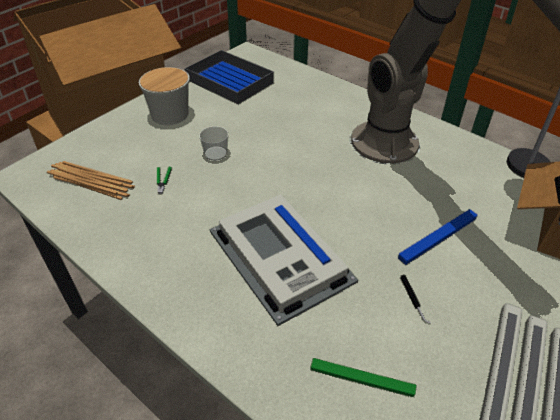

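View pics/scene2c.png

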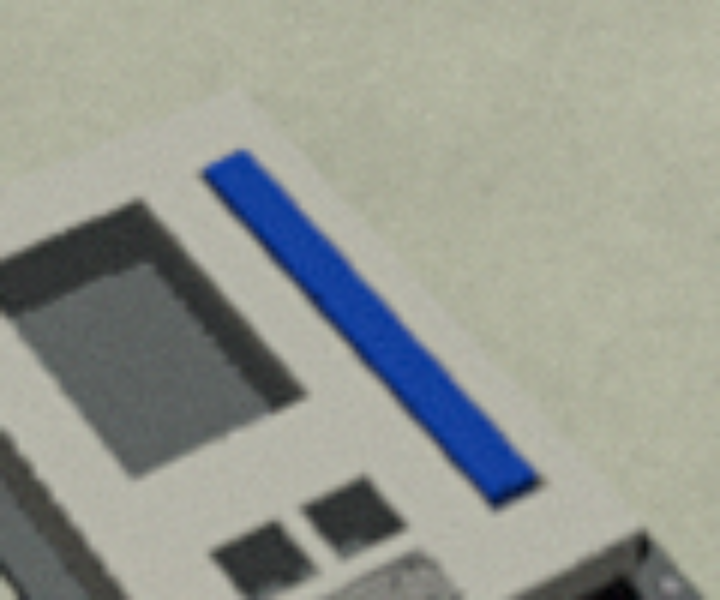

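Scene view: the lens is low in its slot from (278,205) to (327,261), and the bystanders show no change. The triangulated drop differs between the ends (6 and 2 mm). That could come from the lens sliding along the slot, so I'll check with the sub-pixel shift of the long edge, which sliding doesn't affect.

```bash
python3 - <<'E'
from h import *
from scipy.ndimage import map_coordinates as mc
S0=pickle.load(open("scene0.pkl","rb"));S2=pickle.load(open("scene2.pkl","rb"))
V=np.array([-U[1],U[0],0])
for s in(100,80,60,30,0,-30,-60,-80,-100):
    row=[]
    for side in(1,-1):   # long edges; V side +1 = -x side (robot side)
        a=proj(S0,[P(s,60)+V*12*side])[0];n=proj(S0,[P(s,60)+V*(12*side+1)])[0]-a;pm=np.linalg.norm(n);n=n/pm
        dz=(proj(S0,[P(s,54)+V*12*side])[0]-a)@n
        out=[]
        for S in(S0,S2):
            img=S["frame"].astype(float);g=img[:,:,2]-img[:,:,0]
            t=np.arange(-6,6.01,.05);tt=np.array([proj(S0,[P(s+k,60)+V*12*side])[0] for k in(-6,-3,0,3,6)])
            pr=np.mean([mc(g,[c[1]+t*n[1],c[0]+t*n[0]],order=1) for c in tt],0)
            h=.5*140 if side>0 else 70
            inside=pr>h
            idx=np.where(np.diff(inside.astype(int))!=0)[0]
            idx=idx[np.argmin(abs(t[idx]))];out.append(t[idx])
        row+=[round(out[1]-out[0],2),"exp6mm %.2f"%dz]
    print(s,row)
E
```

```text
100 [np.float64(-1.4), 'exp6mm -0.91', np.float64(-0.75), 'exp6mm -0.88']
80 [np.float64(-1.2), 'exp6mm -0.88', np.float64(-0.75), 'exp6mm -0.86']
60 [np.float64(-1.35), 'exp6mm -0.86', np.float64(-0.8), 'exp6mm -0.83']
30 [np.float64(-1.3), 'exp6mm -0.82', np.float64(-0.75), 'exp6mm -0.80']
0 [np.float64(-0.95), 'exp6mm -0.79', np.float64(-0.7), 'exp6mm -0.76']
-30 [np.float64(-0.95), 'exp6mm -0.75', np.float64(-0.6), 'exp6mm -0.73']
-60 [np.float64(-1.1), 'exp6mm -0.72', np.float64(-0.55), 'exp6mm -0.70']
-80 [np.float64(-0.8), 'exp6mm -0.70', np.float64(-0.65), 'exp6mm -0.68']
-100 [np.float64(-1.1), 'exp6mm -0.68', np.float64(-0.4), 'exp6mm -0.66']
```

The long edge dropped by about the 6 mm prediction along its whole length, so both ends are home. Handing in.

```bash
python3 -c "
from cell import ticket,readout
print(readout.current_clock());print(ticket.close_job());print(readout.current_clock())"
```

```text
21.0417
the job is handed in; nothing more can be done
None
the job is handed in; nothing more can be done
```

I seated the lens and handed the job in at 21 s. My checks show both ends home, though one camera measurement disagreed.

- **What I did:** I touched down with the fingers shut near the lens end at world +y, at 59.75 mm, and pressed that end to 54.0 mm. I then ran the fingertips along to the other end in unbroken contact and pressed it down to 53.4 mm under load. The force peaked at about 20 N, against the limit of 35 N. I lifted straight up and went back to the start pose.
- **Checks that agreed:** In the scene picture, the long edges of the lens dropped evenly by about the amount expected for 6 mm. Comparing the before and after pictures showed no change at the tub, cutters or deburring tool. The force on the tool was back to about 0 N.
- **Check that disagreed:** The two-view heights of the lens ends were coarse, since one pixel is about 2.5 mm. They read 55 mm at the start against the 60 mm touched. They gave a drop of 6 mm at the first end but only 2 mm at the second. I trusted the fingertip heights and the edge shift instead. I did not touch the lens again to re-measure it after lifting off.

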